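# Seat a rail in the drilling jig and lock its cam-released spring jaw

### The job

Make the wooden rail ready for drilling: slide it along the drilling jig, gently, until its end sits fully home against the steel end stop. Then turn the orange cam knob clockwise until the sprung follower drops into the cam's notch, so that the jaw clamps the rail against the fence. Stop turning once it has dropped, never force the knob any further, let go, and leave the other things on the bench where they are.

Things in the scene. Friction and masses are not known exactly. Their poses are not given: they have to be found in the camera images.
- jig: Drilling jig, fixed to the bench, yaw near 0. Plywood base 255 by 240 by 18 mm (x -125 to +130, y -120 to +120 mm), origin under its middle at bench level; x across the rail away from the robot, y along the rail to the end stop, z up. Positions below are in this frame, heights above the bench. Aluminium fence along the far side, face at x = +85 mm, top at 34 mm.
- stop_face (a point): Middle of the steel end stop's face (on the jig at x +60, y +100 mm, height 29 mm; its top at 46 mm), which the rail's +y end must touch. A push of 5 to 10 N is ample to seat the rail; more than 30 N on the stop is too much.
- bush_top (a point): Top of the brass drill bush (on the jig at x +60, y +60, height 65 mm) in a dark steel bush plate that bridges the rail at y 44 to 76 mm, 48 to 60 mm high, with a post (top 64 mm) behind the fence. Apart from it and the knob nothing on the jig is higher than 48 mm.
- rail_center (a point): Centre of the loose wooden rail, 50 mm wide (x), 260 mm long (y), 22 mm thick, 0.1 to 0.21 kg. It lies flat on the base (heights 18 to 40 mm) between open jaw and fence with 6 mm of play, long side along the jig's y, and starts 12 to 45 mm short of the end stop. Home and clamped its centre is at x +60, y -30 mm.
- rail_end (a point): Middle of the rail's -y end face, 130 mm from its centre, height 29 mm: the end to push. It sticks out past the base's -y edge over bare bench by 52 to 85 mm at the start and still by 40 mm when the rail is home (y -160 mm).
- knob_grip (a point): On the upright cam axis, half-way up the knob (fixed on the jig at x -45, y 0, height 72 mm; does not turn with the knob). The knob is round, knurled, orange, 48 mm in diameter, 26 mm high (59 to 85 mm), grasped across at any yaw from above.
- cam_axis (a point): Middle of the black cam disc (64 mm across, heights 27 to 41 mm) under the knob; fixed on the jig. Clockwise from above, the follower drops after 0.55 to 1.25 rad; the cam's angle is not measured. Turning takes 0.1 to 0.25 Nm; in the last 0.2 rad of the drop the spring pulls the knob on (0.4 to 0.8 Nm), then it is free for 0.1 rad, then the notch's far wall stops it hard: over 0.7 Nm there is forcing.
- jaw (a joint): Travel of the spring jaw in m: 0 to 0.001 held open by the cam (-0.001 just before the notch), 0.006 dropped and clamping the rail, 0.009 shut on nothing. Its orange pad, 120 mm long, faces the fence; its steel follower roller, 10 mm in diameter, rides on the cam's rim on the robot's side. The spring pushes it to the fence with about 15 N.
- glue_center (a point): Bystander: white glue bottle with an orange cap, 54 mm in diameter, 145 mm tall, standing left of the jig; the point is 70 mm up. Leave it.
- square_center (a point): Bystander: try square with a dark wooden stock, 110 mm long, and steel blade, 150 mm, lying beyond the jig; the point is the middle of the stock, 10 mm up. Leave it.
- tape_center (a point): Bystander: black and orange tape measure, 66 by 36 by 64 mm, standing near the jig's -y, robot-side corner; the point is its centre. Leave it.

How it is judged:
By the outcome, as a careful person would: the job done as asked, in the order asked, and still so for the second after the job is handed in, with the robot touching nothing.
It also fails if it takes over 64 s, if anything falls off the work surface, if the arm or the gripper's body presses on something with over 40 N, if the wrist force passes 120 N, or if a joint passes its speed limit or range.

### The arm

A 6-joint arm with a two-finger parallel gripper is mounted at the origin on the work surface. World frame = base frame: x ahead of the robot, y to its left, z up, the work surface at z = 0. Lengths are in m, angles in rad, forces in N, time in s.
With the tool pointing down it reaches from about 0.35 to 0.725 m from the base axis. Payload 6 kg.
Tool frame: the origin (TCP) lies on the mounting face of the last link; the fingertips stand 173 mm ahead of it and the grasp point (between the pads) lies 155 mm ahead of it; z points along the fingers, x is the direction in which the jaws open and shut, and the axes are right-handed (so a half turn about z gives the same grasp; the last joint's range is limited). The gripper opens to 85 mm and grips with 20 to 120 N. Pads are 22 mm wide; open, the fingers measure 114 mm over their backs; the gripper's body (76 mm by 85 mm) begins 54 mm behind the grasp point. The pads swing forward as they close: fully open they stand 13 mm farther back than shut.
Start: joints at [1.438, 0.04, 0.085, 0, -1.615, -0.334], TCP at [0.27, 0.536, 0.405] pointing down, gripper open.
Joint ranges: [-2.56, 2.56], [-1.29, 2.01], [-1.08, 1.49], [-3.29, 1.98], [-2.81, -0.18], [-2.99, 2.99]. Speed limits (rad/s): [2.57, 2.57, 3.01, 3.14, 3.14, 3.14].

### API

Orientations are given as a unit quaternion [w, x, y, z].
In Python, from plant import * gives the robot as it stands.
- The arm moves only by the tool jog_arm, never from a script. Its argument "commands" is a list that holds one entry, the list of rows, each a list of 7 numbers: the turn, a rotation vector about the tool's x, y, z in rad, then the shift along the tool's x, y, z in mm, then the closure, from 0 (fully open) to 1 (shut). A call has 1 to 12 rows; each row is the pose to reach, as a shift and turn from the pose commanded when the call began, along the tool's axes at that moment; what a row does not reach only later rows make up. A row lasts 1/12 s, in which the tool goes at most 41.7 mm and 7.16 degrees, less where a joint would pass 70% of its speed; a pose out of reach is approached as far as the arm can. A call with a gripper value outside its range is refused whole. The fingers move at their own pace and stop on an object; the grip force is fixed at half the most. Time passes only in rows, so rows that repeat a pose let the fingers close. It gives the time, the measured TCP pose, the force and the opening at its end, in the units of the state.
- get_obs(): the state, without advancing time (a new reading comes with each control period).
- get_image(name): name is "side" or "top" or "wrist"; returns (picture, depth): 480x640x3 uint8, red, green, blue; 480x640 float32, m along the optical axis (not along the pixel's ray), 0 where there is no reading.
- calibration(name): a dict with "K" (3x3 intrinsics, pixels), "eye" and "orientation" of the camera in the world. Camera axes: x right, y up, looking along -z (the intrinsics and any distortion apply to the point x, -y, -z); pixel columns grow to the right and rows downward; lengths in m; the calibration is good to about 2 mm. The wrist camera is an equidistant fisheye: a pixel r from the principal point sees the ray r / f radians off the axis. A picture is of the moment at which its call begins: read the wrist's pose just before it. calibration takes no time and is no camera call; for the wrist camera it gives the pose at the moment of the call.
- sign_off(): hands the job in, once; it reports no verdict.
The state is a dict: "t": time; "qpos": joint angles; "joint_velocities": joint speeds; "effort": joint torques, N m; "position": TCP position; "ee_rot": TCP orientation; "ft_force": force on the tool from outside, world axes, zero at the start; "moment": the same for the moment, N m; "finger_gap": finger opening in m.
Only numpy, scipy, OpenCV 4.12 (cv2) and the standard library are available. Lean on these libraries where they do the work, as an engineer would, in place of code of your own. Each camera call takes 0.05 s, during which the arm holds its last target.

## Working session

There is one attempt and no reset: what is moved stays moved. The work goes in short steps, Python scripts to look and compute and a tool call to move; the robot and the scene stay as the last step left them, time stands still between calls to the robot, and variables do not carry over. Pictures are saved under pics/ and viewed, and the job is handed in when it is done.

Besides the shell and the picture viewer there is one more tool, called after "Call:" as name(argument=value, ...), one argument or row to a line, values as JSON. jog_arm: Moves the arm, as the interface text tells. Its arguments: {"type":"object","properties":{"commands":{"type":"array"}},"required":["commands"]}

```bash
ls; mkdir -p pics
python3 - <<'E'
from plant import *
import cv2
print(get_obs())
for n in ("top","side"):
    im,d=get_image(n); cv2.imwrite(f"pics/{n}0.png",im[:,:,::-1]); import numpy as np; np.save(f"pics/{n}0.npy",d); c=calibration(n); print(n,c)
E
```

```text
pics
{'t': 0.0, 'qpos': array([ 1.43766569e+00,  4.08052217e-02,  8.38246996e-02, -4.97917439e-04,
       -1.61548999e+00, -3.33676689e-01]), 'joint_velocities': array([-0.0011552 , -0.00032814,  0.00177919, -0.00144684, -0.00056919,
        0.0006531 ]), 'effort': array([ 3.97532003e-04, -3.68211687e+01,  3.47411692e+01,  6.93220943e+00,
       -5.34959821e-03,  1.56828440e-05]), 'position': array([0.269927  , 0.53582918, 0.40368325]), 'ee_rot': array([-7.22280307e-04, -5.24395641e-01,  8.51474280e-01, -4.90812061e-04]), 'ft_force': array([-0.18224564, -0.07383225,  0.36566512]), 'moment': array([-0.00943943, -0.02056251, -0.05003468]), 'finger_gap': 0.08560052110026545}
top {'K': array([[486.00507124,   0.        , 320.00551622],
       [  0.        , 486.00507124, 248.17925922],
       [  0.        ,   0.        ,   1.        ]]), 'eye': array([0.45928664, 0.09050823, 1.01384264]), 'orientation': array([-0.70053144, -0.06185874,  0.04641004,  0.70941899])}
side {'K': array([[482.09123872,   0.        , 326.06637955],
       [  0.        , 482.09123872, 238.85374384],
       [  0.        ,   0.        ,   1.        ]]), 'eye': array([ 0.05519841, -0.5364773 ,  0.56861002]), 'orientation': array([ 0.81589998,  0.46400351, -0.15908782, -0.30610296])}
```

View pics/top0.png

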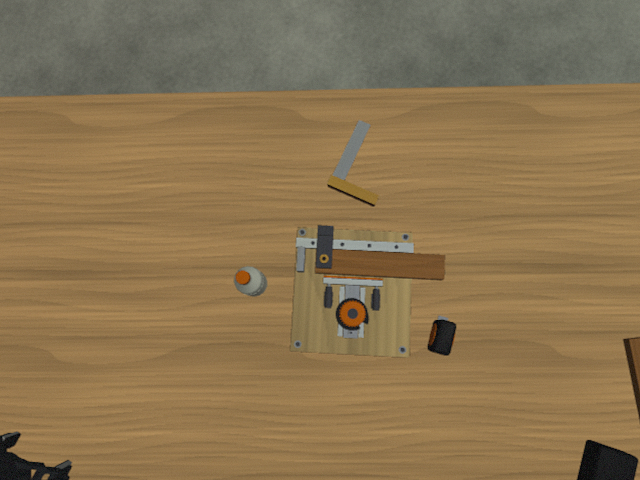

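View pics/side0.png

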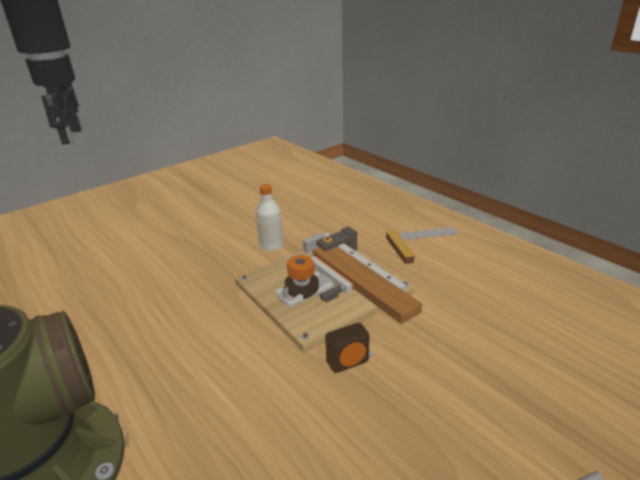

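The top view shows the jig at about (352,293), the knob at (352,314), the rail end at (445,266), the bush at (324,258), the tape at (442,336) and the bottle at (250,281). I'll zoom in next and compute positions.

```bash
cat > h.py <<'E'
import numpy as np
from scipy.spatial.transform import Rotation as R
def rot(q): return R.from_quat([q[1],q[2],q[3],q[0]])
def ray(c,u,v):
    K=c["K"]; d=np.array([(u-K[0,2])/K[0,0],-(v-K[1,2])/K[1,1],-1.]); return rot(c["orientation"]).apply(d)
def pz(c,u,v,z):
    d=ray(c,u,v); e=np.array(c["eye"]); return e+d*(z-e[2])/d[2]
def pd(c,u,v,D): return np.array(c["eye"])+ray(c,u,v)*D
def proj(c,P):
    p=rot(c["orientation"]).inv().apply(np.array(P)-c["eye"]); K=c["K"]; return K[0,2]+K[0,0]*p[0]/-p[2],K[1,2]+K[1,1]*p[1]/p[2]
E
python3 - <<'E'
import cv2,numpy as np
from plant import *
from h import *
im=cv2.imread("pics/top0.png"); cv2.imwrite("pics/top0z.png",cv2.resize(im[215:365,230:470],None,fx=3.3,fy=3.3,interpolation=cv2.INTER_CUBIC))
c=calibration("top"); d=np.load("pics/top0.npy")
for n,u,v,z in [("knob",352,314,.085),("bush",324,258,.065),("railend",444.5,266.5,.04),("railedge far",440,254,.04),("rail near",440,278,.04),("c1",297,227,.018),("c2",411,234,.018),("c3",410,356,.018),("c4",292,350,.018)]:
    print(n,pz(c,u,v,z).round(4),pd(c,u,v,d[int(v),int(u)]).round(4))
E
```

```text
knob [0.4761 0.0509 0.085 ] [0.476  0.0509 0.0856]
bush [0.5863 0.1028 0.065 ] [0.5865 0.1029 0.0639]
railend [ 0.5691 -0.1382  0.04  ] [ 0.5689 -0.1377  0.0418]
railedge far [ 0.5946 -0.1304  0.04  ] [ 0.5995 -0.1385  0.0044]
rail near [ 0.5462 -0.1281  0.04  ] [ 0.5462 -0.1282  0.0395]
c1 [0.6588 0.1591 0.018 ] [0.6619 0.1602 0.0025]
c2 [ 0.6403 -0.0776  0.018 ] [ 0.6407 -0.078   0.0159]
c3 [ 0.3929 -0.0659  0.018 ] [ 0.3916 -0.0689 -0.0014]
c4 [0.4069 0.1701 0.018 ] [0.4069 0.1701 0.0176]
```

View pics/top0z.png

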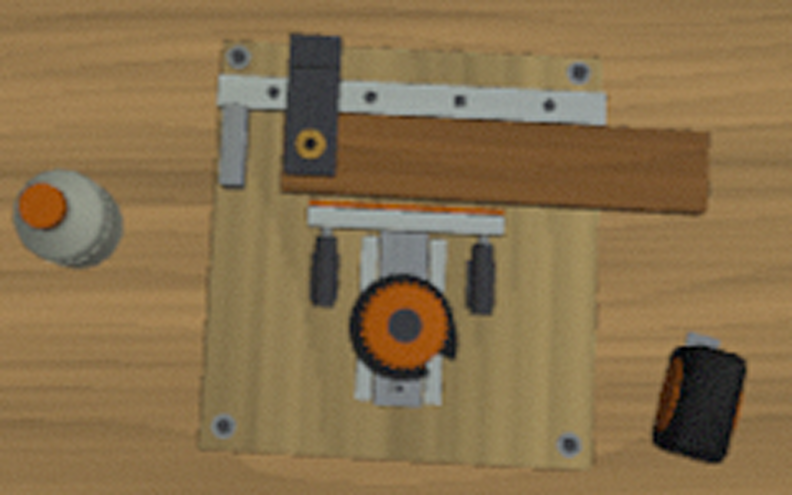

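Run:
```python
import cv2,numpy as np
from plant import *
from h import *
c=calibration("top"); im=cv2.imread("pics/top0.png")
def z2(p): return ((p[0]+.5)/3.3-.5+230,(p[1]+.5)/3.3-.5+215)
def W(p,z): return pz(c,*z2(p),z)
S={k:W(p,.019) for k,p in dict(a=(238,57),b=(580,72),d=(223,427),e=(569,444)).items()}
for k in S: print(k,S[k].round(4))
def ydir(a,b): v=a-b; return np.arctan2(-v[0],v[1])
def xdir(a,b): v=a-b; return np.arctan2(v[1],v[0])
print(ydir(S['a'],S['b']),ydir(S['d'],S['e']),xdir(S['a'],S['d']),xdir(S['b'],S['e']), np.mean(list(S.values()),0))
print("fence",ydir(W((220,105),.034),W((605,124),.034)), W((220,105),.034),W((605,124),.034))
print("rail",ydir(W((340,116),.04),W((708,132),.04)),ydir(W((284,192),.04),W((705,213),.04)),W((710,132),.04),W((705,213),.04),W((283,184),.04))
hsv=cv2.cvtColor(im,cv2.COLOR_BGR2HSV); m=cv2.inRange(hsv,(5,160,120),(18,255,255)); m[:,:335]=0;m[:,372:]=0;m[:297]=0;m[332:]=0
cs,_=cv2.findContours(m,cv2.RETR_EXTERNAL,2); k=max(cs,key=cv2.contourArea); (u,v),r=cv2.minEnclosingCircle(k); print(u,v,r,pz(c,u,v,.085),cv2.fitEllipse(k))
print("bush",W((310.5,144),.065))
print("jaw",W((310,203),.04),W((503,213),.04), "stop", W((246,106),.046),W((243,187),.046))
cs=calibration("side")
```

```text
a [0.648  0.1491 0.019 ]
b [ 0.6351 -0.0657  0.019 ]
d [0.4186 0.1594 0.019 ]
e [ 0.4064 -0.0505  0.019 ]
-0.05966415076073461 -0.058045931712159604 -0.045027557020333404 -0.06652781727251986 [0.52700556 0.0480972  0.019     ]
fence -0.06427810721628101 [0.61504142 0.15953974 0.034     ] [ 0.59978792 -0.07743809  0.034     ]
rail -0.05825222547349695 -0.06320575533209237 [ 0.59309697 -0.13996112  0.04      ] [ 0.54368073 -0.13448797  0.04      ] [0.56471132 0.12078065 0.04      ]
352.3038024902344 312.8487854003906 12.701065063476562 [0.47821229 0.05028967 0.085     ] ((352.3534240722656, 313.1741027832031), (23.948843002319336, 24.370389938354492), 82.82273864746094)
bush [0.58576896 0.10336047 0.065     ]
jaw [0.55286609 0.10443976 0.04      ] [ 0.54525326 -0.01259903  0.04      ] stop [0.61228468 0.14277705 0.046     ] [0.56255616 0.14489235 0.046     ]
```

```bash
cat >> h.py <<'E'
O=np.array([.5230,.0475,0]); YAW=-.061
J=R.from_euler('z',YAW)
def jw(p): return O+J.apply(np.array(p))
def wj(p): return J.inv().apply(np.array(p)-O)
def row(pos_cmd,q_cmd,pos,yawx):
    """tool x along world angle yawx, z down"""
    r0=rot(q_cmd); x=np.array([np.cos(yawx),np.sin(yawx),0]); z=np.array([0,0,-1.]); y=np.cross(z,x)
    rt=R.from_matrix(np.c_[x,y,z]); return (r0.inv()*rt).as_rotvec().round(3), (r0.inv().apply(np.array(pos)-pos_cmd)*1000).round(1)
E
python3 - <<'E'
from plant import *
from h import *
o=get_obs(); M=rot(o['ee_rot']).as_matrix(); print(M.round(3))
p=o['position']
t=jw([.0575,-.182-.011-.025,0]); t[2]=.38; print(t)
for y in (YAW,YAW+np.pi): print(row(p,o['ee_rot'],t,y))
E
```

```text
[[-0.45  -0.893 -0.001]
 [-0.893  0.45  -0.001]
 [ 0.002 -0.    -1.   ]]
[ 0.5671033  -0.17359986  0.38      ]
(array([ 1.000e-03, -1.000e-03, -1.977e+00]), array([ 499.8, -584.7,   24.7]))
(array([-1.000e-03, -1.000e-03,  1.165e+00]), array([ 499.8, -584.7,   24.7]))
```

Call:
jog_arm(
  commands=[
    [[0,0,1.165,500,-585,25,1],[0,0,1.165,500,-585,25,1],[0,0,1.165,500,-585,25,1],[0,0,1.165,500,-585,25,1],[0,0,1.165,500,-585,25,1],[0,0,1.165,500,-585,25,1],[0,0,1.165,500,-585,25,1],[0,0,1.165,500,-585,25,1],[0,0,1.165,500,-585,25,1],[0,0,1.165,500,-585,25,1],[0,0,1.165,500,-585,25,1],[0,0,1.165,500,-585,25,1]],
  ],
)

```text
t: 1.1
position: [0.4632, 0.0728, 0.3884]
ee_rot: [0.0, 0.03, 1.0, 0.0]
ft_force: [1.0, 1.3, 0.4]
finger_gap: 0.0001
```

```bash
cat > go.py <<'E'
import sys
from plant import *
from h import *
def show(t,yaw):
    o=get_obs(); print(o['t'],o['position'].round(4),'jig',wj(o['position']).round(4),'q',o['qpos'].round(2),'F',o['ft_force'].round(2),'M',o['moment'].round(3),o['finger_gap'])
    x=rot(o['ee_rot']).as_matrix()[:,0]; print('yaw',np.arctan2(x[1],x[0]))
    print(t,row(o['position'],o['ee_rot'],t,yaw))
E
python3 - <<'E'
from go import *
t=jw([.0575,-.218,0]); t[2]=.38
show(t,YAW+np.pi)
E
```

```text
1.1 [0.4632 0.0728 0.3884] jig [-0.0612  0.0216  0.3884] q [ 0.59 -0.32 -0.27 -0.   -1.62 -0.65] F [0.97 1.27 0.38] M [ 0.116 -0.177  0.018] 8.018648500106034e-05
yaw 3.0807994243260404
[ 0.5671033  -0.17359986  0.38      ] (array([0., 0., 0.]), array([-118.7, -239.7,    8.3]))
```

Call:
jog_arm(
  commands=[
    [[0,0,0,-119,-240,8,1],[0,0,0,-119,-240,8,1],[0,0,0,-119,-240,8,1],[0,0,0,-119,-240,8,1],[0,0,0,-119,-240,8,1],[0,0,0,-119,-240,8,1],[0,0,0,-119,-240,8,1],[0,0,0,-119,-240,100,1],[0,0,0,-119,-240,100,1],[0,0,0,-119,-240,100,1],[0,0,0,-119,-240,100,1]],
  ],
)

```text
t: 2.02
position: [0.5663, -0.1719, 0.2844]
ee_rot: [-0.004, 0.031, 1.0, 0.0]
ft_force: [-0.6, -0.1, 0.5]
finger_gap: 0.0001
```

Run:
```python
from go import *
import cv2
t=jw([.0575,-.218,0]); t[2]=.19
show(t,YAW+np.pi)
for n in ("wrist","side"):
    c=calibration(n);im,d=get_image(n); cv2.imwrite(f"pics/{n}1.png",im[:,:,::-1]); np.save(f"pics/{n}1.npy",d); print(c)
```

```text
2.0167 [ 0.5663 -0.1719  0.2844] jig [ 0.0566 -0.2163  0.2844] q [ 0.04  0.04 -0.13 -0.   -1.4  -0.1 ] F [-0.64 -0.15  0.47] M [0.039 0.023 0.017] 7.50087088855586e-05
yaw 3.0803025635466255
[ 0.5671033  -0.17359986  0.19      ] (array([-0.   , -0.008, -0.   ]), array([-1.7, -1.7, 94.4]))
{'K': array([[371.64829954,   0.        , 318.90401189],
       [  0.        , 371.64829954, 243.45155274],
       [  0.        ,   0.        ,   1.        ]]), 'eye': array([ 0.56318481, -0.23958645,  0.25355673]), 'orientation': array([ 3.07373493e-02,  8.67093209e-05, -1.36806456e-01,  9.90120801e-01])}
{'K': array([[482.09123872,   0.        , 326.06637955],
       [  0.        , 482.09123872, 238.85374384],
       [  0.        ,   0.        ,   1.        ]]), 'eye': array([ 0.05519841, -0.5364773 ,  0.56861002]), 'orientation': array([ 0.81589998,  0.46400351, -0.15908782, -0.30610296])}
```

View pics/wrist1.png

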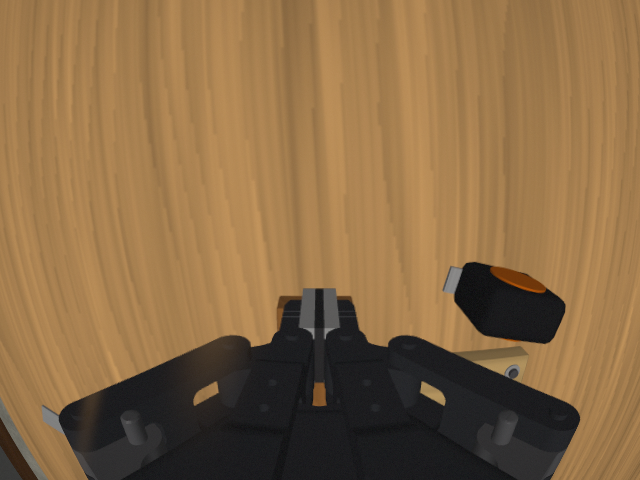

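View pics/side1.png

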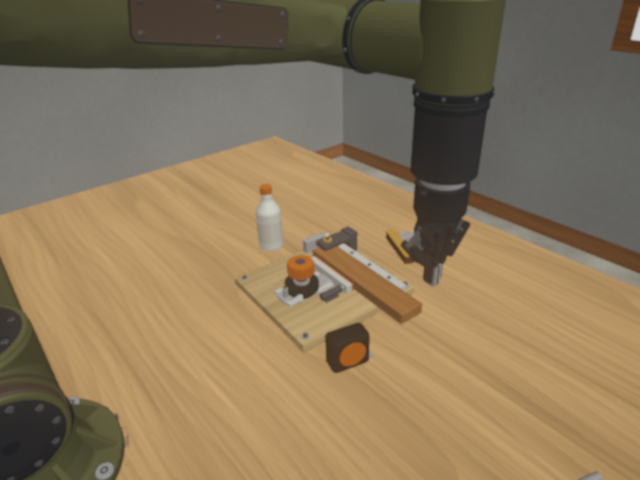

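Wrist view: closed fingertips at about (320,295), lined up with the rail end (columns 278–352), and the tape is well off to the right. The side view agrees. Next I descend behind the rail end.

Call:
jog_arm(
  commands=[
    [[0,-0.008,0,-1.5,-2,60,1],[0,-0.008,0,-1.5,-2,94,1],[0,-0.008,0,-1.5,-2,94,1],[0,-0.008,0,-1.5,-2,94,1],[0,-0.008,0,-1.5,-2,94,1],[0,-0.008,0,-1.5,-2,94,1],[0,-0.008,0,-1.5,-2,94,1]],
  ],
)

```text
t: 2.7
position: [0.5698, -0.174, 0.1982]
ee_rot: [0.007, 0.03, 1.0, -0.001]
ft_force: [0.5, -1.2, 0.5]
finger_gap: 0.0002
```

Run:
```python
from go import *
import cv2
t=jw([.0575,-.218+.020,0]); t[2]=.19
show(t,YAW+np.pi)
for n in ("top",):
    im,d=get_image(n); cv2.imwrite(f"pics/{n}2.png",cv2.resize(im[215:365,230:470,::-1],None,fx=3.3,fy=3.3,interpolation=cv2.INTER_CUBIC)); np.save(f"pics/{n}2.npy",d)
im,d=get_image("side");cv2.imwrite("pics/side2.png",cv2.resize(im[200:380,220:480,::-1],None,fx=3,fy=3,interpolation=cv2.INTER_CUBIC))
```

```text
2.7 [ 0.5698 -0.174   0.1982] jig [ 0.0602 -0.2183  0.1982] q [ 0.04  0.1  -0.24  0.   -1.22 -0.1 ] F [ 0.52 -1.24  0.45] M [0.006 0.033 0.032] 0.0001734692474013156
yaw 3.0811210133383296
[ 0.56832254 -0.15363706  0.19      ] (array([-0.001,  0.013,  0.001]), array([ 2.8, 20.3,  8.1]))
```

View pics/top2.png

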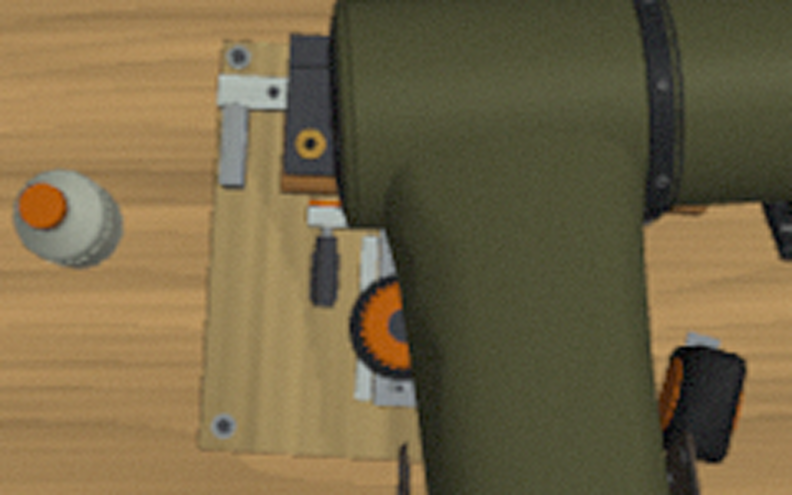

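View pics/side2.png

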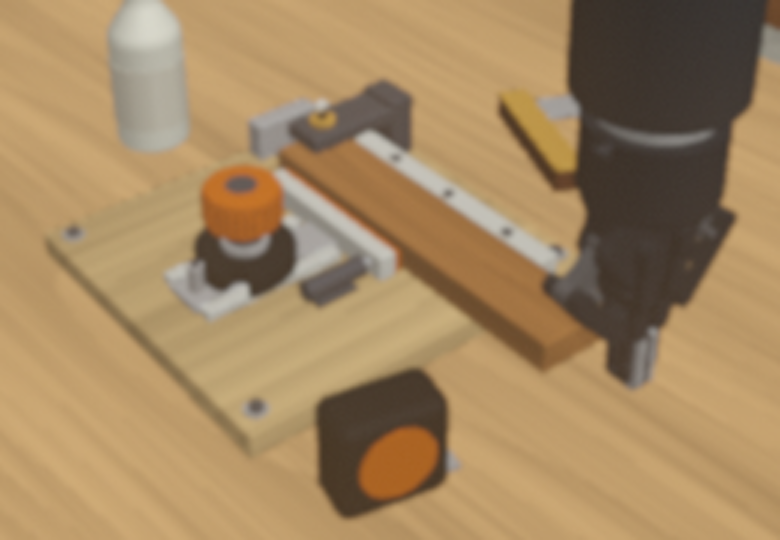

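The top view is partly blocked by the arm. The side view shows the fingertips just behind the rail end at about (630,370) in the crop, in line with the rail. Now the approach.

Call:
jog_arm(
  commands=[
    [[0,0.0,0,1,0,7,1],[0,0.0,0,1,4,7,1],[0,0.0,0,1,8,7,1],[0,0.0,0,1,12,7,1],[0,0.0,0,1,15,7,1],[0,0.0,0,1,15,7,1],[0,0.0,0,1,15,7,1]],
  ],
)

```text
t: 3.38
position: [0.5687, -0.1587, 0.1876]
ee_rot: [0.004, 0.03, 1.0, -0.0]
ft_force: [1.1, 0.5, -0.4]
finger_gap: -0.0001
```

Run:
```python
from go import *
t=jw([.0575,-.171,0]); t[2]=.19
show(t,YAW+np.pi)
```

```text
3.3833 [ 0.5687 -0.1587  0.1876] jig [ 0.0582 -0.203   0.1876] q [ 0.07  0.1  -0.26  0.   -1.21 -0.13] F [ 1.13  0.5  -0.42] M [-0.011  0.027  0.016] -0.00010022480601200506
yaw 3.0811827440283928
[ 0.56996852 -0.12668728  0.19      ] (array([-0.   ,  0.008,  0.001]), array([ 0.7, 32. , -2.4]))
```

Call:
jog_arm(
  commands=[
    [[0,0,0,0,2,-1,1],[0,0,0,0,4,-1,1],[0,0,0,0,6,-1,1],[0,0,0,0,8,-1,1],[0,0,0,0,10,-1,1],[0,0,0,0,12,-1,1],[0,0,0,0,14,-1,1],[0,0,0,0,16,-1,1],[0,0,0,0,18,-1,1],[0,0,0,0,20,-1,1]],
  ],
)

```text
t: 4.22
position: [0.5698, -0.1389, 0.1885]
ee_rot: [0.004, 0.031, 1.0, -0.0]
ft_force: [0.1, -1.5, -0.1]
finger_gap: 0.0001
```

Run:
```python
from go import *
import cv2
t=jw([.0575,-.171,0]); t[2]=.19
show(t,YAW+np.pi)
im,d=get_image("side");cv2.imwrite("pics/side3.png",cv2.resize(im[200:380,220:480,::-1],None,fx=3,fy=3,interpolation=cv2.INTER_CUBIC))
im,d=get_image("top");cv2.imwrite("pics/top3.png",cv2.resize(im[215:290,280:380,::-1],None,fx=6,fy=6,interpolation=cv2.INTER_CUBIC))
```

```text
4.2167 [ 0.5698 -0.1389  0.1885] jig [ 0.0581 -0.1832  0.1885] q [ 0.1   0.08 -0.27  0.   -1.21 -0.16] F [ 0.1  -1.5  -0.08] M [-0.415  0.047  0.001] 7.59346788593525e-05
yaw 3.0805672738320022
[ 0.56996852 -0.12668728  0.19      ] (array([-0.   ,  0.008, -0.   ]), array([ 0.6, 12.2, -1.5]))
```

View pics/side3.png

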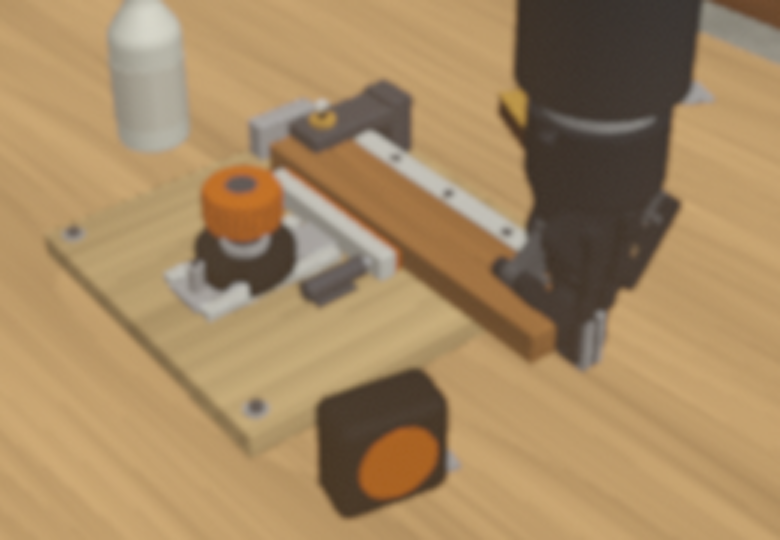

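View pics/top3.png

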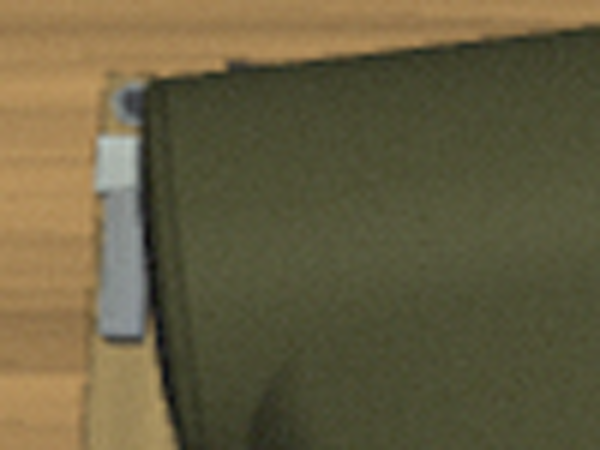

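Side view: the rail is being pushed, its end has moved to about (540,345), and the contact force is around 2 N. About 12 mm is left, so I'll go slower.

Call:
jog_arm(
  commands=[
    [[0,0,0,0,1,0,1],[0,0,0,0,2,0,1],[0,0,0,0,3,0,1],[0,0,0,0,4,0,1],[0,0,0,0,5,0,1],[0,0,0,0,6,0,1],[0,0,0,0,7,0,1],[0,0,0,0,8,0,1]],
  ],
)

```text
t: 4.98
position: [0.5703, -0.1309, 0.1884]
ee_rot: [0.004, 0.03, 1.0, -0.0]
ft_force: [-0.3, -1.2, -1.0]
finger_gap: 0.0002
```

Call:
jog_arm(
  commands=[
    [[0,0,0,0,0.5,0,1],[0,0,0,0,1,0,1]],
  ],
)

```text
t: 5.15
position: [0.5704, -0.13, 0.1885]
ee_rot: [0.004, 0.03, 1.0, -0.0]
ft_force: [-0.4, -0.5, -0.8]
finger_gap: -0.0
```

Run:
```python
from go import *
import cv2
t=jw([.0575,-.171,0]); t[2]=.19
show(t,YAW+np.pi)
im,d=get_image("side");cv2.imwrite("pics/side4.png",cv2.resize(im[220:340,280:430,::-1],None,fx=5,fy=5,interpolation=cv2.INTER_CUBIC))
```

```text
5.15 [ 0.5704 -0.13    0.1885] jig [ 0.0581 -0.1742  0.1885] q [ 0.12  0.08 -0.27  0.   -1.21 -0.18] F [-0.37 -0.5  -0.75] M [-0.371  0.021  0.031] -3.229750852649078e-05
yaw 3.0806275595106736
[ 0.56996852 -0.12668728  0.19      ] (array([-0.   ,  0.008,  0.   ]), array([ 0.6,  3.2, -1.5]))
```

View pics/side4.png

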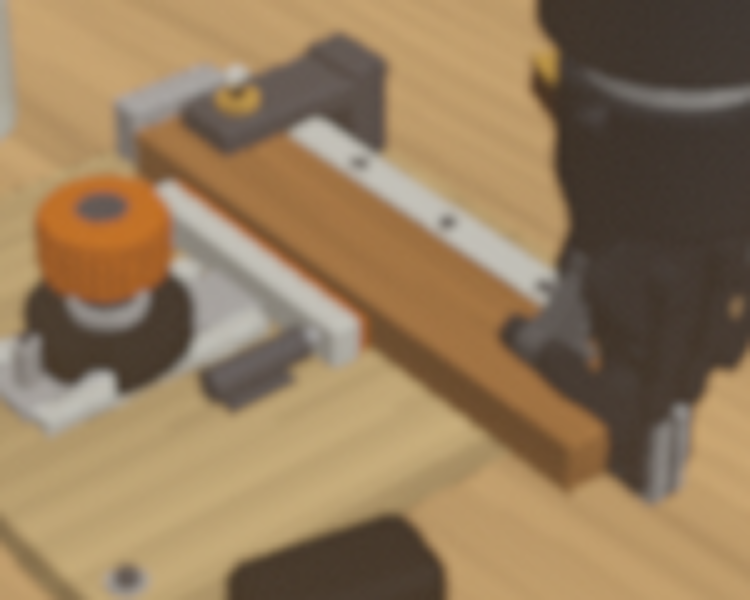

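Side crop: the rail's far end at about (140,140) is only a few mm from the stop. I'll creep from here.

Call:
jog_arm(
  commands=[
    [[0,0,0,0,0.5,0,1],[0,0,0,0,1,0,1],[0,0,0,0,1.5,0,1]],
  ],
)

```text
t: 5.45
position: [0.5705, -0.1285, 0.1885]
ee_rot: [0.004, 0.031, 1.0, -0.0]
ft_force: [-0.2, -0.5, 0.0]
finger_gap: 0.0004
```

Call:
jog_arm(
  commands=[
    [[0,0,0,0,0.5,0,1],[0,0,0,0,1,0,1]],
  ],
)

```text
t: 5.62
position: [0.5705, -0.1275, 0.1885]
ee_rot: [0.004, 0.031, 1.0, -0.0]
ft_force: [-0.1, -0.6, 0.8]
finger_gap: -0.0002
```

Call:
jog_arm(
  commands=[
    [[0,0,0,0,0.5,0,1],[0,0,0,0,1,0,1]],
  ],
)

```text
t: 5.78
position: [0.5706, -0.1265, 0.1885]
ee_rot: [0.004, 0.031, 1.0, -0.0]
ft_force: [-0.2, -4.3, -1.5]
finger_gap: 0.0004
```

Run:
```python
from go import *
t=jw([.0575,-.171,0]); t[2]=.19
show(t,YAW+np.pi)
```

```text
5.7833 [ 0.5706 -0.1265  0.1885] jig [ 0.0581 -0.1708  0.1885] q [ 0.13  0.08 -0.27  0.   -1.21 -0.19] F [-0.19 -4.33 -1.46] M [-1.2    0.11  -0.015] 0.0003608638672037049
yaw 3.080556931738415
[ 0.56996852 -0.12668728  0.19      ] (array([-0.   ,  0.008, -0.   ]), array([ 0.6, -0.2, -1.5]))
```

Call:
jog_arm(
  commands=[
    [[0,0,0,0,0.2,0,1],[0,0,0,0,0.2,0,1]],
  ],
)

```text
t: 5.95
position: [0.5705, -0.1265, 0.1885]
ee_rot: [0.004, 0.031, 1.0, -0.0]
ft_force: [-0.5, -2.3, -0.2]
finger_gap: 0.0001
```

Run:
```python
from go import *
t=jw([.0575,-.171,0]); t[2]=.19
show(t,YAW+np.pi)
```

```text
5.95 [ 0.5705 -0.1265  0.1885] jig [ 0.0581 -0.1708  0.1885] q [ 0.13  0.08 -0.27  0.   -1.21 -0.19] F [-0.49 -2.29 -0.21] M [-0.933  0.106 -0.055] 5.881355478680133e-05
yaw 3.080567705395038
[ 0.56996852 -0.12668728  0.19      ] (array([-0.001,  0.008, -0.   ]), array([ 0.5, -0.2, -1.5]))
```

Call:
jog_arm(
  commands=[
    [[0,0,0,0,0.4,0,1],[0,0,0,0,0.4,0,1]],
  ],
)

```text
t: 6.12
position: [0.5705, -0.1264, 0.1885]
ee_rot: [0.004, 0.031, 1.0, -0.001]
ft_force: [-0.9, -5.6, 0.2]
finger_gap: 0.0
```

Run:
```python
from go import *
t=jw([.0575,-.171,0]); t[2]=.19
show(t,YAW+np.pi)
```

```text
6.1167 [ 0.5705 -0.1264  0.1885] jig [ 0.058  -0.1707  0.1885] q [ 0.13  0.08 -0.28  0.   -1.21 -0.19] F [-0.85 -5.61  0.21] M [-1.633  0.195  0.033] 2.78634006504865e-05
yaw 3.0803296703690535
[ 0.56996852 -0.12668728  0.19      ] (array([-0.001,  0.007, -0.   ]), array([ 0.5, -0.3, -1.5]))
```

The rail is seated: the tool is stationary at jig y -0.171, which is the home value, and the push reads about 6–9 N. Backing off.

Call:
jog_arm(
  commands=[
    [[0,0,0,0,-8,0,1],[0,0,0,0,-25,0,1],[0,0,0,0,-28,-30,1],[0,0,0,0,-28,-70,1],[0,0,0,0,-28,-110,1],[0,0,0,0,-28,-150,0],[0,0,0,0,-28,-160,0]],
  ],
)

```text
t: 6.7
position: [0.5681, -0.1544, 0.357]
ee_rot: [0.01, 0.03, 0.999, -0.001]
ft_force: [0.4, -0.2, 1.2]
finger_gap: 0.0233
```

Run:
```python
from go import *
import cv2
t=jw([-.045,0,0]); t[2]=.29
show(t,YAW+np.pi)
im,d=get_image("side");cv2.imwrite("pics/side5.png",cv2.resize(im[220:340,280:430,::-1],None,fx=5,fy=5,interpolation=cv2.INTER_CUBIC)); np.save("pics/side5.npy",d); cv2.imwrite("pics/side5f.png",im[:,:,::-1])
```

```text
6.7 [ 0.5681 -0.1544  0.357 ] jig [ 0.0574 -0.1988  0.357 ] q [ 0.08  0.   -0.04  0.   -1.51 -0.14] F [ 0.39 -0.21  1.17] M [-0.023 -0.015 -0.005] 0.023330913643489555
yaw 3.0810034550113823
[0.4780837 0.0502433 0.29     ] (array([-0.001,  0.02 ,  0.   ]), array([103.6, 198.9,  64.9]))
```

View pics/side5.png

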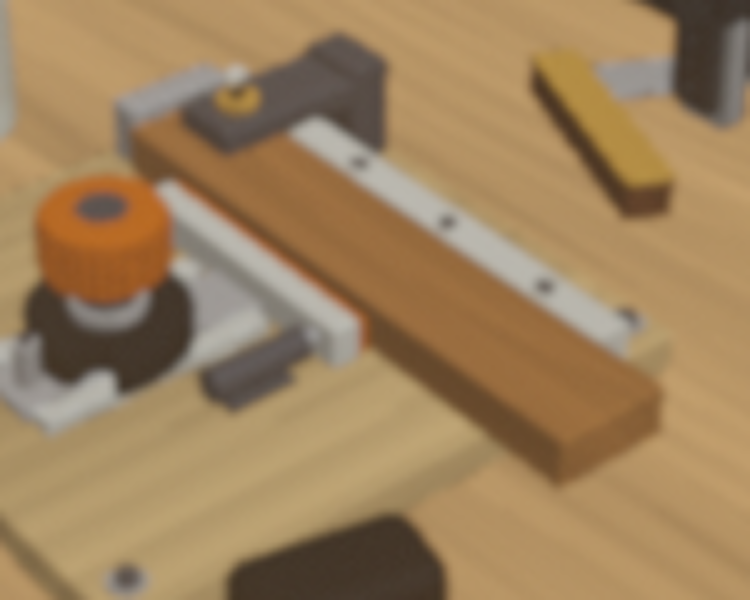

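Side view: the rail's far end now meets the stop at (133,130). Moving to above the knob, with a cross-check of its position from the side camera.

Call:
jog_arm(
  commands=[
    [[0,0.01,0,104,199,0,0],[0,0.01,0,104,199,0,0],[0,0.01,0,104,199,0,0],[0,0.01,0,104,199,0,0],[0,0.01,0,104,199,0,0],[0,0.01,0,104,199,0,0],[0,0.01,0,104,199,40,0],[0,0.01,0,104,199,65,0],[0,0.01,0,104,199,65,0],[0,0.01,0,104,199,65,0]],
  ],
)

```text
t: 7.58
position: [0.4763, 0.051, 0.2823]
ee_rot: [-0.002, 0.03, 1.0, -0.001]
ft_force: [-0.2, -0.0, 1.3]
finger_gap: 0.0856
```

Run:
```python
from go import *
import cv2
t=jw([-.045,0,0]); t[2]=.224
show(t,YAW+np.pi)
c=calibration("side"); print(pz(c,280+103/5-.4,220+208/5-.4,.085), proj(c,[.4781,.0502,.085]))
im,d=get_image("side");cv2.imwrite("pics/side6.png",cv2.resize(im[190:340,230:430,::-1],None,fx=4,fy=4,interpolation=cv2.INTER_CUBIC))
im,d=get_image("wrist");cv2.imwrite("pics/wrist6.png",im[:,:,::-1])
```

```text
7.5833 [0.4763 0.051  0.2823] jig [-0.0468  0.0007  0.2823] q [ 0.53 -0.27 -0.42 -0.   -1.42 -0.59] F [-0.22 -0.03  1.27] M [-0.018 -0.08   0.017] 0.08559753815921324
yaw 3.0809859057190754
[0.4780837 0.0502433 0.224    ] (array([-0.001, -0.004,  0.   ]), array([-2. , -0.6, 58.3]))
[0.47751056 0.05104518 0.085     ] (np.float64(300.7462419423492), np.float64(261.27024266628786))
```

View pics/side6.png

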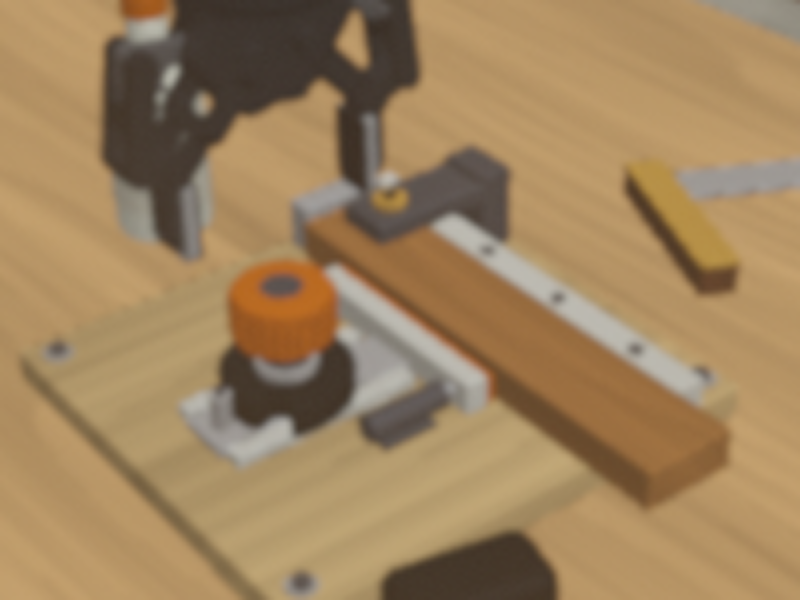

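View pics/wrist6.png

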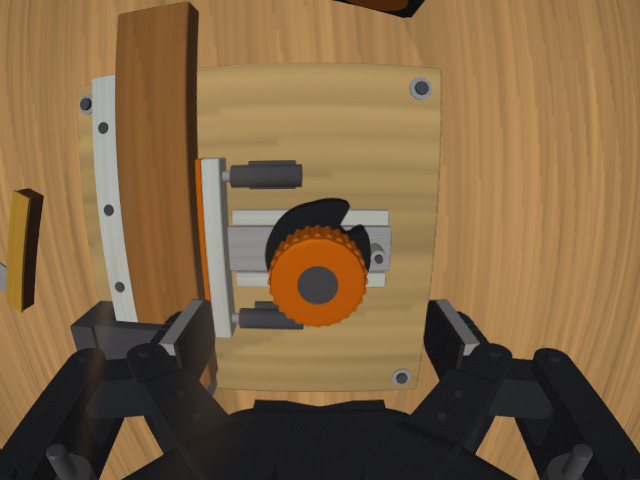

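Wrist view: the knob at (318,285) is centred between the fingers. The cam's notch is at about (350,220) and the roller at (374,258), and clockwise brings the notch to the roller. Descending.

Call:
jog_arm(
  commands=[
    [[0,0,0,-2,-1,20,0],[0,0,0,-2,-1,40,0],[0,0,0,-2,-1,55,0],[0,0,0,-2,-1,58,0],[0,0,0,-2,-1,58,0],[0,0,0,-2,-1,58,0]],
  ],
)

```text
t: 8.18
position: [0.479, 0.05, 0.2267]
ee_rot: [0.0, 0.031, 1.0, 0.0]
ft_force: [0.2, 0.8, 0.1]
finger_gap: 0.0851
```

Run:
```python
from go import *
import cv2
t=jw([-.045,0,0]); t[2]=.224
show(t,YAW+np.pi)
im,d=get_image("wrist");cv2.imwrite("pics/wrist7.png",im[:,:,::-1])
```

```text
8.1833 [0.479  0.05   0.2267] jig [-4.400e-02 -1.000e-04  2.267e-01] q [ 0.52 -0.23 -0.5  -0.   -1.31 -0.59] F [0.22 0.82 0.09] M [-0.019  0.032  0.006] 0.08514196004044508
yaw 3.0804549343762893
[0.4780837 0.0502433 0.224    ] (array([ 0.001,  0.001, -0.   ]), array([1. , 0.1, 2.7]))
```

View pics/wrist7.png

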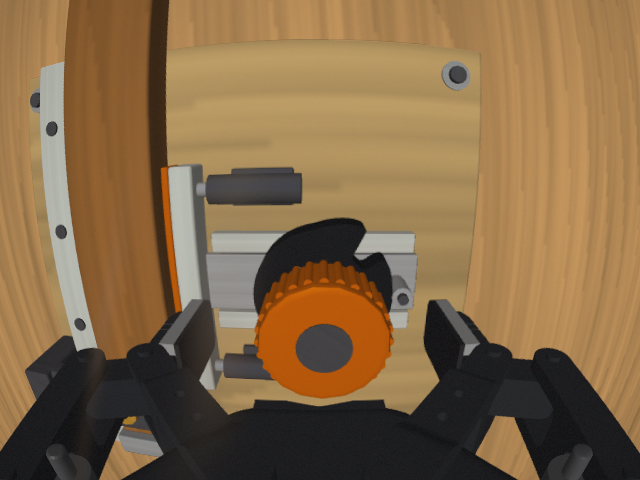

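Wrist view: the knob centre at column 324 is about 1.5 mm to the robot side of the gripper axis at 319. I'll correct that and close.

Call:
jog_arm(
  commands=[
    [[0,0,0,1.5,0,3,0],[0,0,0,1.5,0,3,0],[0,0,0,1.5,0,3,0.8],[0,0,0,1.5,0,3,0.8],[0,0,0,1.5,0,3,0.8],[0,0,0,1.5,0,3,0.8],[0,0,0,1.5,0,3,0.8],[0,0,0,1.5,0,3,0.8],[0,0,0,1.5,0,3,0.8],[0,0,0,1.5,0,3,0.8],[0,0,0,1.5,0,3,0.8]],
  ],
)

```text
t: 9.15
position: [0.4774, 0.0501, 0.2225]
ee_rot: [0.0, 0.03, 1.0, 0.0]
ft_force: [5.0, -1.4, 0.9]
finger_gap: 0.0466
```

Run:
```python
from go import *
import cv2
t=jw([-.045,0,0]); t[2]=.224
show(t,YAW+np.pi)
im,d=get_image("wrist");cv2.imwrite("pics/wrist8.png",im[:,:,::-1])
```

```text
9.15 [0.4774 0.0501 0.2225] jig [-4.570e-02 -2.000e-04  2.225e-01] q [ 0.53 -0.24 -0.51  0.   -1.3  -0.59] F [ 4.96 -1.35  0.92] M [-0.368 -1.573  0.031] 0.0465662800390755
yaw 3.0807130626277677
[0.4780837 0.0502433 0.224    ] (array([0.   , 0.001, 0.   ]), array([-0.7,  0.2, -1.5]))
```

View pics/wrist8.png

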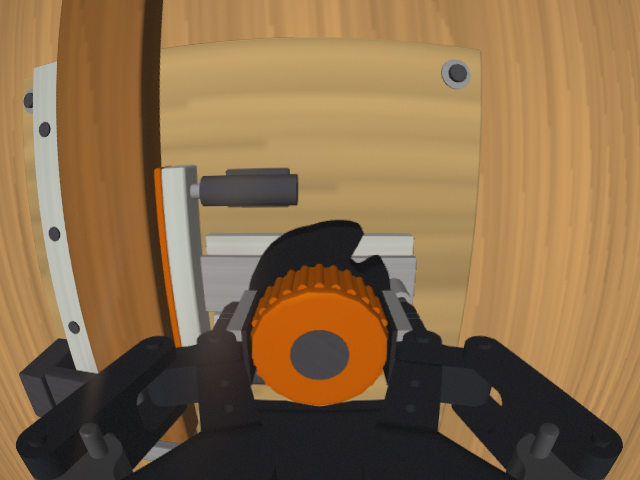

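Gripped, gap 46.6 mm. Turning clockwise (+z about the tool) in small steps.

Call:
jog_arm(
  commands=[
    [[0,0,0,-0.7,0,0,0.8],[0,0,0.04,-0.7,0,0,0.8],[0,0,0.08,-0.7,0,0,0.8],[0,0,0.12,-0.7,0,0,0.8],[0,0,0.16,-0.7,0,0,0.8],[0,0,0.2,-0.7,0,0,0.8],[0,0,0.24,-0.7,0,0,0.8],[0,0,0.28,-0.7,0,0,0.8],[0,0,0.32,-0.7,0,0,0.8]],
  ],
)

```text
t: 9.95
position: [0.4776, 0.0501, 0.2225]
ee_rot: [-0.001, 0.19, 0.982, -0.0]
ft_force: [0.4, -1.0, 4.3]
finger_gap: 0.0466
```

```bash
cat > w.py <<'E'
from go import *
import cv2,sys
o=get_obs(); x=rot(o['ee_rot']).as_matrix()[:,0]; y=np.arctan2(x[1],x[0])
print(o['t'],'turned',(3.0807-y)%(2*np.pi),'F',o['ft_force'].round(1),'M',o['moment'].round(3),'jig',wj(o['position']).round(4),o['finger_gap'], o['qpos'][5],'effort',o['effort'][5])
if len(sys.argv)>1:
    im,d=get_image("wrist");cv2.imwrite(f"pics/wrist{sys.argv[1]}.png",im[:,:,::-1])
E
python3 w.py 9
```

```text
9.95 turned 0.32080249796508653 F [ 0.4 -1.   4.3] M [-0.136 -0.024  0.472] jig [-4.540e-02 -1.000e-04  2.225e-01] 0.04659519126064615 -0.9074687830388111 effort 0.13129902072250843
```

View pics/wrist9.png

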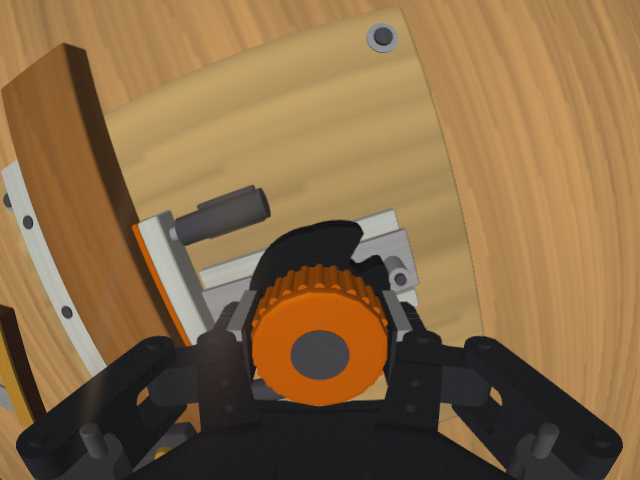

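Call:
jog_arm(
  commands=[
    [[0,0,0.03,0,0,0,0.8],[0,0,0.06,0,0,0,0.8],[0,0,0.09,0,0,0,0.8],[0,0,0.12,0,0,0,0.8]],
  ],
)

```text
t: 10.33
position: [0.4776, 0.0501, 0.2224]
ee_rot: [-0.001, 0.248, 0.969, -0.0]
ft_force: [-0.9, -0.4, 5.8]
finger_gap: 0.0468
```

```bash
python3 w.py 10
```

```text
10.3333 turned 0.4396682722174834 F [-0.9 -0.4  5.8] M [-0.074  0.208  0.365] jig [-4.550e-02 -1.000e-04  2.224e-01] 0.046825189042716854 -1.0262869902210479 effort 0.09392122272402048
```

View pics/wrist10.png

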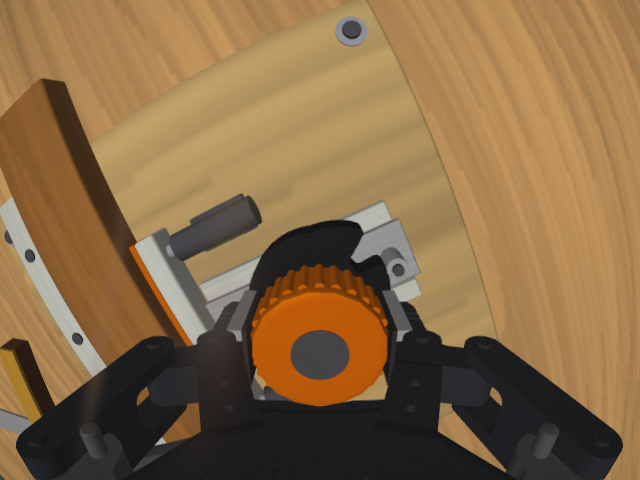

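Wrist view: the roller at (398,268) is just before the notch lip at (382,260). Smaller steps now.

Call:
jog_arm(
  commands=[
    [[0,0,0.03,0,0,0,0.8],[0,0,0.06,0,0,0,0.8]],
  ],
)

```text
t: 10.55
position: [0.4776, 0.0501, 0.2224]
ee_rot: [-0.001, 0.277, 0.961, -0.0]
ft_force: [-0.5, -0.8, 6.1]
finger_gap: 0.047
```

```bash
python3 w.py
```

```text
10.55 turned 0.4996769899474689 F [-0.5 -0.8  6.1] M [0.074 0.261 0.361] jig [-4.550e-02 -1.000e-04  2.224e-01] 0.046959497412025666 -1.0862386019415993 effort 0.1009242469444871
```

Call:
jog_arm(
  commands=[
    [[0,0,0.03,0,0,0,0.8],[0,0,0.06,0,0,0,0.8]],
  ],
)

```text
t: 10.72
position: [0.4776, 0.0502, 0.2224]
ee_rot: [-0.001, 0.305, 0.952, -0.0]
ft_force: [-1.4, 0.2, 7.0]
finger_gap: 0.0468
```

```bash
python3 w.py 11
```

```text
10.7167 turned 0.5597666087445159 F [-1.4  0.2  7. ] M [-0.012  0.352  0.343] jig [-4.550e-02 -1.000e-04  2.224e-01] 0.046827725469547464 -1.1463871368392362 effort 0.13283954467624426
```

View pics/wrist11.png

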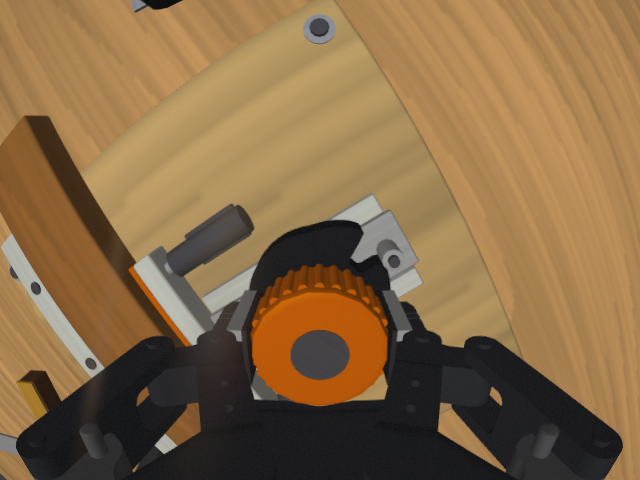

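Call:
jog_arm(
  commands=[
    [[0,0,0.03,0,0,0,0.8],[0,0,0.06,0,0,0,0.8]],
  ],
)

```text
t: 10.93
position: [0.4775, 0.0502, 0.2224]
ee_rot: [-0.001, 0.334, 0.943, -0.0]
ft_force: [-1.0, 1.1, 6.0]
finger_gap: 0.0469
```

```bash
python3 w.py
```

```text
10.9333 turned 0.6200866945011105 F [-1.   1.1  6. ] M [0.105 0.378 0.13 ] jig [-4.550e-02 -1.000e-04  2.224e-01] 0.04694838237854678 -1.2066169588391031 effort 0.3884631581604481
```

Call:
jog_arm(
  commands=[
    [[0,0,0.03,0,0,0,0.8],[0,0,0.06,0,0,0,0.8]],
  ],
)

```text
t: 11.1
position: [0.4775, 0.0502, 0.2224]
ee_rot: [-0.001, 0.362, 0.932, -0.0]
ft_force: [-0.6, 0.4, 6.7]
finger_gap: 0.0467
```

```bash
python3 w.py 12
```

```text
11.1 turned 0.680528191797134 F [-0.6  0.4  6.7] M [ 0.205  0.403 -0.064] jig [-4.550e-02 -1.000e-04  2.224e-01] 0.04672323258222995 -1.2670128254440722 effort 0.5426930263638496
```

View pics/wrist12.png

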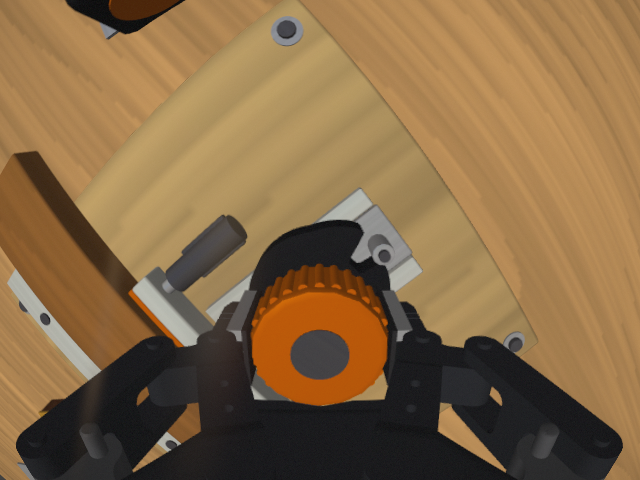

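The moment has fallen from +0.35 to -0.06 Nm and the roller at (383,255) is entering the notch: the spring is pulling. I'll follow it in small steps.

Call:
jog_arm(
  commands=[
    [[0,0,0.03,0,0,0,0.8],[0,0,0.05,0,0,0,0.8]],
  ],
)

```text
t: 11.32
position: [0.4775, 0.0502, 0.2224]
ee_rot: [-0.001, 0.386, 0.923, -0.0]
ft_force: [-1.2, 0.5, 6.2]
finger_gap: 0.0465
```

```bash
python3 w.py
```

```text
11.3167 turned 0.7309437161045347 F [-1.2  0.5  6.2] M [ 0.368  0.514 -0.282] jig [-0.0456 -0.      0.2224] 0.046468761076385916 -1.3173738975581288 effort 0.544169470667839
```

Call:
jog_arm(
  commands=[
    [[0,0,0.03,0,0,0,0.8],[0,0,0.03,0,0,0,0.8]],
  ],
)

```text
t: 11.48
position: [0.4775, 0.0502, 0.2224]
ee_rot: [-0.001, 0.399, 0.917, -0.0]
ft_force: [-1.3, 0.9, 6.0]
finger_gap: 0.0466
```

```bash
python3 w.py 13
```

```text
11.4833 turned 0.7606451306188697 F [-1.3  0.9  6. ] M [ 0.233  0.716 -0.063] jig [-4.560e-02 -1.000e-04  2.224e-01] 0.046630856182131045 -1.3471515564936993 effort -0.2828205842524767
```

View pics/wrist13.png

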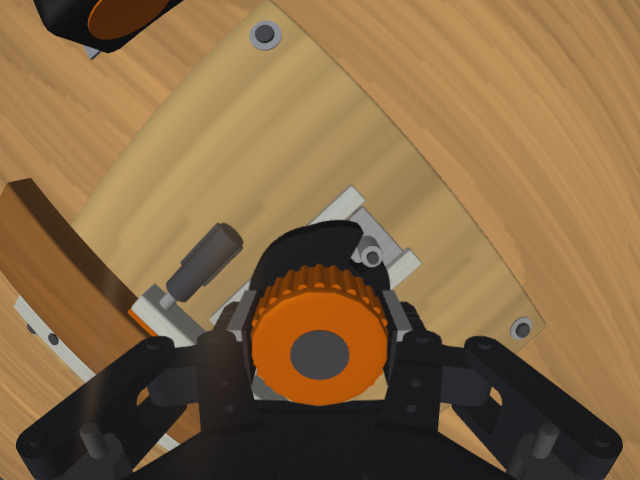

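The roller at (371,258) is down in the notch and the pull has ended. Checking the jaw from the side.

```bash
python3 - <<'E'
from go import *
import cv2
im,d=get_image("side");cv2.imwrite("pics/side14.png",cv2.resize(im[220:340,260:430,::-1],None,fx=4.6,fy=4.6,interpolation=cv2.INTER_CUBIC))
im,d=get_image("top");cv2.imwrite("pics/top14.png",cv2.resize(im[215:365,230:470,::-1],None,fx=3.3,fy=3.3,interpolation=cv2.INTER_CUBIC))
E
python3 w.py
```

```text
11.6333 turned 0.7592019641268077 F [-2.6  1.2  6. ] M [ 0.204  0.695 -0.04 ] jig [-0.0456 -0.      0.2224] 0.046505839222786324 -1.345720589308758 effort 0.07773539051413536
```

View pics/side14.png

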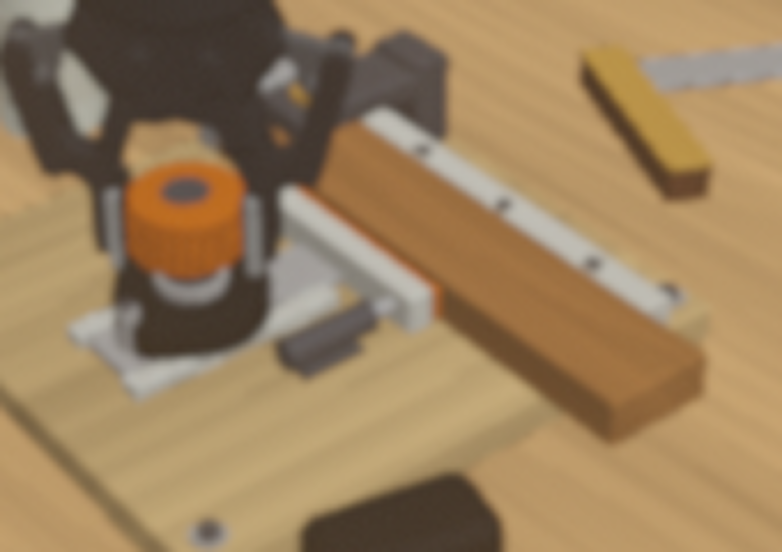

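View pics/top14.png

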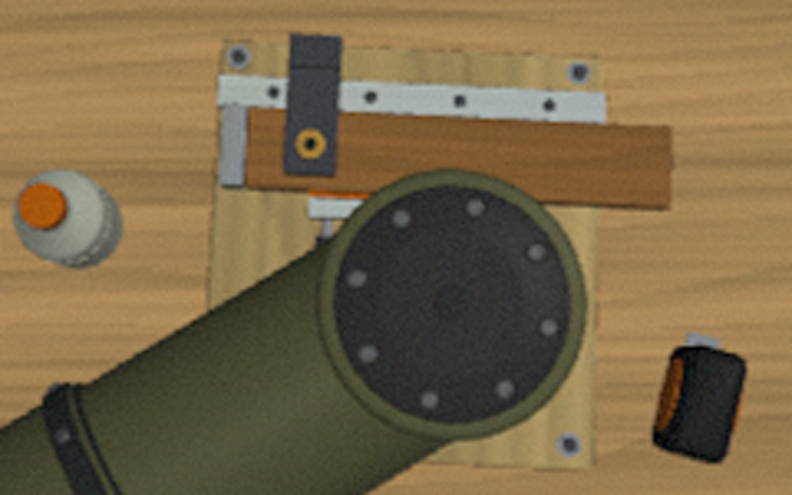

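The jaw pad is on the rail, the rail is against the fence and its end is on the stop. The knob reads nearly no torque. I'll add a small 0.02 rad so it sits inside the free zone, and check it stays free.

Call:
jog_arm(
  commands=[
    [[0,0,0.02,0,0,0,0.8],[0,0,0.02,0,0,0,0.8],[0,0,0.02,0,0,0,0.8]],
  ],
)

```text
t: 11.88
position: [0.4774, 0.0502, 0.2224]
ee_rot: [-0.001, 0.408, 0.913, -0.0]
ft_force: [-2.0, 0.0, 6.2]
finger_gap: 0.0465
```

```bash
python3 w.py
```

```text
11.8833 turned 0.7792245897552275 F [-2.   0.   6.2] M [ 0.255  0.66  -0.035] jig [-0.0456 -0.      0.2224] 0.04649313887670036 -1.365744025514945 effort 0.04517539171501994
```

Still free, so the follower is down. Next I release, wait, then lift straight up.

Call:
jog_arm(
  commands=[
    [[0,0,0,0,0,0,0],[0,0,0,0,0,0,0],[0,0,0,0,0,0,0],[0,0,0,0,0,0,0],[0,0,0,0,0,0,0],[0,0,0,0,0,0,0],[0,0,0,0,0,0,0],[0,0,0,0,0,0,0]],
  ],
)

```text
t: 12.55
position: [0.4775, 0.0501, 0.2216]
ee_rot: [-0.001, 0.408, 0.913, -0.0]
ft_force: [1.0, -0.3, 0.3]
finger_gap: 0.0853
```

Call:
jog_arm(
  commands=[
    [[0,0,0,0,0,-10,0],[0,0,0,0,0,-30,0],[0,0,0,0,0,-60,0],[0,0,0,0,0,-90,0],[0,0,0,0,0,-110,0],[0,0,0,0,0,-110,0],[0,0,0,0,0,-110,0],[0,0,0,0,0,-110,0]],
  ],
)

```text
t: 13.22
position: [0.4775, 0.05, 0.3314]
ee_rot: [-0.001, 0.408, 0.913, -0.0]
ft_force: [0.2, -0.4, -1.0]
finger_gap: 0.0852
```

```bash
python3 w.py 15
python3 - <<'E'
from go import *
import cv2
im,d=get_image("side");cv2.imwrite("pics/side15.png",cv2.resize(im[220:340,260:430,::-1],None,fx=4.6,fy=4.6,interpolation=cv2.INTER_CUBIC))
E
```

```text
13.2167 turned 0.7801444626957443 F [ 0.2 -0.4 -1. ] M [-0.007  0.     0.02 ] jig [-4.550e-02 -2.000e-04  3.314e-01] 0.08521647055405432 -1.3663816163719178 effort 0.0001553004858578788
```

View pics/wrist15.png

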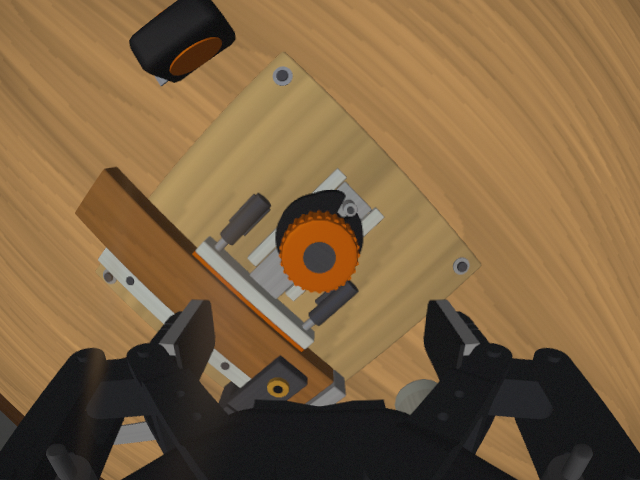

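View pics/side15.png

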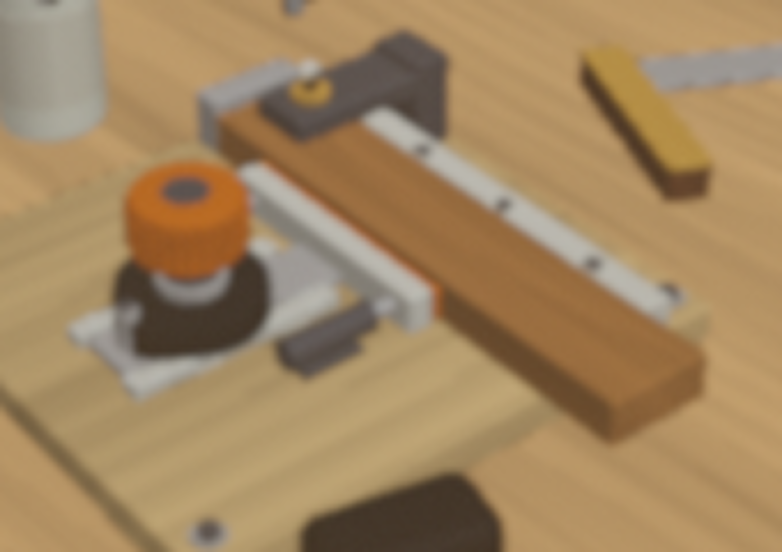

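Run:
```python
from go import *
import cv2
c=calibration("top")
Z=lambda a,b:((a+.5)/3.3-.5+230,(b+.5)/3.3-.5+215)
for p in [(672,128),(670,208)]: print(wj(pz(c,*Z(*p),.04)).round(4))
im=cv2.imread("pics/wrist15.png"); cv2.imwrite("pics/w15z.png",cv2.resize(im[150:410,150:400],None,fx=2.3,fy=2.3,interpolation=cv2.INTER_CUBIC))
```

```text
[ 0.0828 -0.1598  0.04  ]
[ 0.0338 -0.1593  0.04  ]
```

View pics/w15z.png

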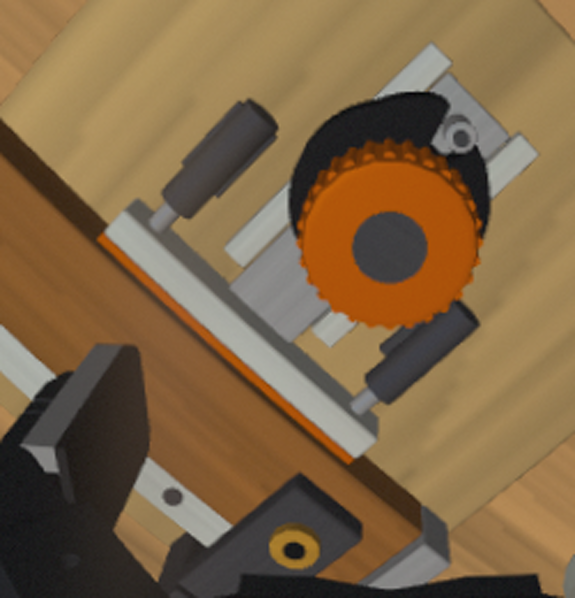

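The roller sits in the notch at (458,138), the pad is on the rail, and the rail end is against the stop at (425,530). The measured end y of -159.6 mm compares with -160 mm nominal. Handing in.

```bash
python3 -c "
from plant import *
print(sign_off())"
```

```text
the job is handed in; nothing more can be done
None
```

The rail is home against the end stop, clamped against the fence, and the job is handed in at about 13.4 s of robot time.

- **Rail:** I pushed it slowly along the jig with closed fingertips. It stopped at the stop with about 6–9 N on it. After clamping, its -y end measured at jig y -159.6 mm (nominal -160).
- **Knob:** I turned it clockwise about 0.78 rad. The moment fell from +0.35 to -0.28 Nm as the spring pulled, then to about -0.04 Nm. I added 0.02 rad inside the free zone, and the torque stayed near zero. I never felt the notch's far wall. The highest moment I read was 0.47 Nm, early in the turn; that is above the stated 0.25 Nm turning torque but under the 0.7 Nm limit.
- **Last check:** With the gripper opened and lifted clear, the pictures show the follower in the notch, the pad on the rail, the rail on the fence and its end on the stop. I did not touch the bottle, square or tape.

No check failed. I judged the jaw's travel from the pictures only, because it is not among the measured values.

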